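# Lock the die and hold the tart press open

## Task

Open the tart press for the baker: first turn the black lock collar on top of the lever until its lug lines up with the raised rib (locked mark) on the lever, so that the pressing die cannot drop out. Then take the latch knob at the front end of the lever, pull it sideways to the press's left against its spring until the latch comes free of the ball-headed stud, and raise the lever by the knob so that the knob is about 10 cm higher than it was. Finish still holding the lever up there, motionless, with the collar still on its mark; the jar, the cupcake and the cup stay where they stand.

Things in the scene. Friction and masses are not known exactly. Their poses are not given: they have to be found in the camera images.
- press: tart press, fixed to the table: white base plate 300 x 140 x 14 mm, a lever above it. Origin: under the base plate's centre, on the table. x points from the front end (stud, latch) to the rear end (hinge), y to the press's left, z up. The aluminium lever is a bar 44 mm wide, its top 97 mm up, with a flush round boss of 80 mm diameter under the collar; a white die hangs below.
- hinge_pin (a point): fixed: the middle of the lever's hinge pin, 120 mm behind the press's origin and 85 mm above the table; the pin runs along the press's y axis.
- lever (a joint): angle of the lever about the hinge pin, rad: 0 level and down on the stud, growing as the front end rises, at most 1.0. While the latch is shut it rises no more than about 0.02 rad. The knob is 225 mm in front of the pin, so about 0.45 rad lifts it 10 cm, on an arc. The lever weighs about 0.6 kg in all and falls back when released.
- collar_mid (a point): centre of the grip of the lock collar, on its upright axis, at the press's origin in plan: a black ribbed ring of 48 mm diameter and 30 mm height, from 99 to 129 mm above the table while the lever is down; this point is 117 mm up. It can be pinched across its diameter from above. It rides on the lever.
- lug_tip (a point): tip of the collar's lug, a small tab 8 mm wide and 8 mm tall at the collar's lower edge, reaching 40 mm from the collar's axis.
- lock_mark (a point): the locked mark: middle of a raised rib 12 x 4 x 3 mm on the lever's top, 34 mm in front of the collar's axis, toward the latch.
- collar (a joint): angle of the collar, rad: 0 when the lug points straight at the locked mark (to the front, the press's -x), positive when the lug is turned anticlockwise of it as seen from above. It starts open, 0.6 to 1.15, so it is turned clockwise to lock; it can overrun the mark by 0.4. Stays where it is left (friction 0.06 N m).
- latch_knob (a point): latch knob centre: black upright block 22 (press x) x 20 (press y) x 42 mm, 104 to 146 mm up while the lever is down (this point 128), 105 mm in front of the press's origin, on a steel saddle (top 104 mm up) that slides across the lever. It carries the lever when lifted. Pinched on its left and right faces it is pulled and lifted in one grasp, turning a little between the pads.
- latch (a joint): slide of the latch, m: 0 shut, growing as the knob is pulled to the press's left (+y), 0.016 at its stop. Its spring pushes back with 5 N at 0 and 13 N at the stop. Its bolt lies under the head of the stud and is clear of it from about 0.008; once the lever is above the stud the latch may slide back.
- jar_mid (a point): middle of a spice jar, 47 mm wide, 98 mm tall, standing loose beside the press: to be left alone.
- cupcake_mid (a point): middle of a vanilla cupcake, 75 mm wide, 74 mm tall, standing loose beside the press: to be left alone.
- cup_mid (a point): middle of a clear deli cup, 109 mm wide, 72 mm tall, standing loose beside the press: to be left alone.

How it is judged (in metres and radians):
On the way, in this order (a step that is already met when the one before it is completed fails the run):
1. the collar is turned to its locked mark while the lever is down and latched (value of joint collar between -0.16 and 0.16 rad and value of joint lever below 0.04 rad and value of joint latch below 0.004 m), for 0.2 s.
2. the latch is pulled sideways clear of the stud, the lever still down (value of joint latch above 0.007 m and value of joint lever below 0.06 rad), for 0.05 s.
3. the lever is raised (value of joint lever above 0.33 rad), for 0.2 s.
At the end, for the whole second after the job is handed in: the lever is held between 0.33 and 0.75 rad (the knob about 7.5 to 15 cm above its rest) by the fingers, at rest, and the collar is within 0.16 rad of its locked mark (value of joint lever between 0.33 and 0.75 rad and velocity of joint lever between -0.1 and 0.1 rad/s and contact force between the fingers and lever above 1 N and value of joint collar between -0.16 and 0.16 rad); the arm keeps its last pose, push and grip.
It fails at once if the lever is raised while the collar is not on its locked mark (value of joint lever above 0.08 rad and (value of joint collar above 0.2 rad or value of joint collar below -0.2 rad)).
It fails at once if the jar, the cupcake or the cup is shoved away or knocked over (distance of any of jar_mid, cupcake_mid, cup_mid from where it was at the start of the episode above 0.02 m).
It also fails if it takes over 51 s, if anything falls off the work surface, if the arm or the gripper's body presses on something with over 40 N, if the wrist force passes 120 N, or if a joint passes its speed limit or range.

## Robot

A 6-joint arm with a two-finger parallel gripper is mounted at the origin on a cart in front of the work surface, level with it; the furniture and walls round the work are solid. World frame = base frame: x ahead of the robot, y to its left, z up, the work surface at z = 0. Lengths are in m, angles in degrees, forces in N, time in s.
With the tool pointing down it reaches from about 0.25 to 0.725 m from the base axis. Payload 9.7 kg.
Tool frame: the origin (TCP) lies between the finger pads; the fingertips stand 19 mm ahead of it and the grasp point (between the pads) is the TCP; z points along the fingers, y is the line along which they close (so a half turn about z gives the same grasp; the last joint's range is limited). The gripper opens to 85 mm and grips with 20 to 120 N. Pads are 22 mm wide; open, the fingers measure 114 mm over their backs; the gripper's body (76 mm by 85 mm) begins 54 mm behind the grasp point. The pads swing forward as they close: fully open they stand 13 mm farther back than shut.
Start: joints at [-74.427, 4.979, 10.078, 95.1, 0, 90], TCP at [0.148, -0.53, 0.25] pointing down, gripper open.
Joint ranges: [-179.16, 179.16], [-48.56, 103.87], [-65.8, 70.77], [-126.05, 130.52], [-82.76, 87.17], [-180, 180]. Speed limits (degrees/s): [127.2, 127.2, 147.25, 180, 180, 180].

## Interface

Orientations are given as [roll, pitch, yaw] about the fixed x, y, z axes, in that order (R = Rz(yaw) Ry(pitch) Rx(roll)).
In Python, from workcell import telemetry, camera, calibration, workorder gives the robot as it stands.
- The arm moves only by the tool play_rows, never from a script. Its argument "increments" is a list of rows, each a list of 3 entries, a list of its own where there are three numbers: the shift along the tool's x, y, z in mm, then the turn, a rotation vector about the tool's x, y, z in degrees, then the closure, from 0 (fully open) to 1 (shut). In form: [[[x, y, z], [ax, ay, az], jaw], ...]. A call has 1 to 20 rows; each row is the pose to reach, as a shift and turn from the pose commanded when the call began, along the tool's axes at that moment; what a row does not reach only later rows make up. A row lasts 1/10 s, in which the tool goes at most 50 mm and 8.59 degrees, less where a joint would pass 70% of its speed; a pose out of reach is approached as far as the arm can. A call with a gripper value outside its range is refused whole. The fingers move at their own pace and stop on an object; "grip_force" is the grip in N (left out, the last holds). Time passes only in rows, so rows that repeat a pose let the fingers close. It gives the time, the measured TCP pose, the force, the opening and the grip force at its end, in the units of the state.
- telemetry.get_obs(): the state, without advancing time (a new reading comes with each control period).
- camera(name): name is "scene" or "top" or "wrist"; returns (picture, depth): 384x512x3 uint8, red, green, blue; 384x512 float32, m along the optical axis (not along the pixel's ray), 0 where there is no reading.
- calibration(name): a dict with "vertical_fov" (degrees; the focal length in pixels is half the picture's height over the tangent of half this angle, whatever the lens; pixels are square), "cx", "cy" (the principal point, pixels), "rvec" (rotation vector, rad) and "tvec" (3), from world to camera coordinates, as OpenCV has them; the wrist camera has in their place "hand_eye" (4x4, takes a point from camera to tool coordinates, whose origin is the TCP and whose axes are the flange's). Camera axes: x right, y down, z forward; pixel columns grow to the right and rows downward; lengths in m; the calibration is good to about 2 mm. The wrist camera is an equidistant fisheye: a pixel r from the principal point sees the ray r / f radians off the axis. A picture is of the moment at which its call begins: read the wrist's pose just before it. calibration takes no time and is no camera call.
- workorder.job_done(): hands the job in; it is judged then, once.
The state is a dict: "time": time; "q": joint angles; "qd": joint speeds; "joint_efforts": joint torques, N m; "ee_pos": TCP position; "tcp_rot": TCP orientation; "wrist_force": force on the tool from outside, world axes, zero at the start; "torque": the same for the moment, N m; "opening": finger opening in m; "grasp_force": force on a finger pad.
Only numpy, scipy, OpenCV 4.12 (cv2) and the standard library are available. Lean on these libraries where they do the work, as an engineer would, in place of code of your own. Each camera call takes 0.05 s, during which the arm holds its last target. There are 200 camera calls.

## Working session

There is one attempt and no reset: what is moved stays moved. The work goes in short steps, Python scripts to look and compute and a tool call to move; the robot and the scene stay as the last step left them, time stands still between calls to the robot, and variables do not carry over. Pictures are saved under pics/ and viewed, at most 10 in all, crops included, and the job is handed in when it is done.

Besides the shell and the picture viewer there is one more tool, called as name(argument=value, ...), one argument or row to a line, values as JSON. play_rows: Moves the arm, as the interface text tells. Its arguments: {"type":"object","properties":{"increments":{"type":"array"},"grip_force":{"type":"number"}},"required":["increments"]}

```bash
mkdir -p pics; cat > h.py <<'E'
import numpy as np, cv2
from workcell import telemetry, camera, calibration, workorder
from scipy.spatial.transform import Rotation as R
def cam(n):
    c=calibration(n); f=192/np.tan(np.radians(c["vertical_fov"])/2); return c,f
def pts(n,d):
    c,f=cam(n); v,u=np.mgrid[0:384,0:512]
    P=np.stack([(u-c["cx"])/f*d,(v-c["cy"])/f*d,d],-1)
    M=cv2.Rodrigues(np.array(c["rvec"],float))[0]
    return (P-np.array(c["tvec"]).ravel())@M
def save(n,im): cv2.imwrite(n,cv2.cvtColor(im,cv2.COLOR_RGB2BGR))
E
python3 - <<'E'
from h import *
for n in("top","scene"):
    im,d=camera(n); save(f"pics/{n}.png",im); np.savez(n,im=im,d=d)
a=cv2.imread("pics/top.png"); b=cv2.imread("pics/scene.png")
cv2.imwrite("pics/both.png",cv2.resize(np.hstack([a,b]),(800,300)))
print(telemetry.get_obs())
E
```

```text
{'time': 0.1, 'q': array([-7.44254795e+01,  5.00716799e+00,  1.00402073e+01,  9.50999758e+01,
        2.04680068e-03,  9.00002837e+01]), 'qd': array([ 0.08116602, -0.15279333, -0.01634446,  0.0169115 ,  0.01479525,
        0.03710197]), 'joint_efforts': array([ 1.60996606e-04, -5.21560335e+01,  4.65654588e+01,  1.59210985e-02,
        3.26383690e-05, -9.64994484e-08]), 'ee_pos': array([ 0.14763107, -0.52962894,  0.24967231]), 'tcp_rot': array([-1.79933064e+02, -2.04646784e-03,  1.55742344e+01]), 'wrist_force': array([ 0.34452083, -0.31988878, -0.27885024]), 'torque': array([-0.02713308, -0.00845518, -0.0282806 ]), 'grasp_force': 0.0, 'opening': 0.085231857158523}
```

View pics/top.png

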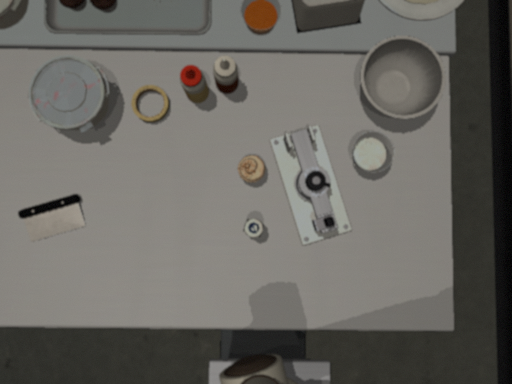

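View pics/scene.png

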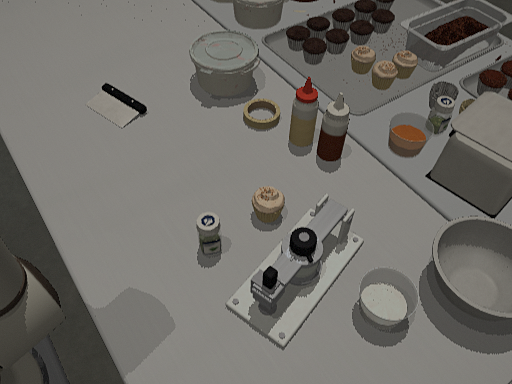

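The top view shows the press with its collar at about (316,180), lug toward lower right, and knob at (328,221). The jar is at (254,229), the cupcake at (252,168) and the cup at (371,154). Next I measure these.

```bash
python3 - <<'E'
from h import *
z=np.load("top.npz"); im,d=z["im"],z["d"]; P=pts("top",d)
c,f=cam("top"); print(c,f)
for n,(u,v) in dict(collar=(316,180),knob=(328,221),jar=(254,229),cupcake=(252,168),cup=(371,154)).items(): print(n,P[v,u].round(3))
dark=(im.max(2)<45)
box=np.zeros_like(dark); box[120:250,270:355]=1
m=dark&box
n,l,s,ce=cv2.connectedComponentsWithStats(m.astype(np.uint8))
for i in range(1,n):
    if s[i,4]>15: print(s[i],ce[i],np.median(P[l==i],0).round(3), P[l==i][:,2].max())
# base plate rectangle
pl=box&(abs(P[...,2]-.014)<.006)&(im.min(2)>110)
r=cv2.minAreaRect(P[pl][:,:2].astype(np.float32)*1000); print(r,pl.sum())
# through scene
z=np.load("scene.npz"); im,d=z["im"],z["d"]; P=pts("scene",d)
m=(im.max(2)<45); b=np.zeros_like(m); b[190:310,240:340]=1; m&=b
n,l,s,ce=cv2.connectedComponentsWithStats(m.astype(np.uint8))
for i in range(1,n):
    if s[i,4]>15: 
        q=P[l==i]; print(s[i],ce[i],q.min(0).round(3),q.max(0).round(3))
E
```

```text
{'vertical_fov': 42.74896639032685, 'cx': 258.3459328271554, 'cy': 186.23347791197114, 'rvec': array([ 2.20192175, -2.17427943,  0.09662178]), 'tvec': array([0.02692287, 0.60767252, 1.28076331])} 490.56924846954007
collar [ 0.616 -0.105  0.13 ]
knob [ 0.516 -0.131  0.152]
jar [0.495 0.045 0.101]
cupcake [0.65  0.052 0.071]
cup [ 0.696 -0.263  0.034]
[306 172  23  19 206] [315.56796117 181.16990291] [ 0.611 -0.103  0.13 ] 0.13887346733881129
[324 218  10   8  64] [328.75   221.5625] [ 0.514 -0.134  0.147] 0.15188832266983454
((617.898681640625, -110.6307373046875), (340.9675598144531, 226.1067352294922), 1.0742260217666626) 2928
[290 228  27  35 575] [303.11652174 243.38434783] [ 0.256 -0.451  0.097] [ 0.64  -0.082  0.846]
[263 266  15  23 254] [269.65748031 277.40944882] [ 0.505 -0.149  0.109] [ 0.528 -0.126  0.149]
```

play_rows(
  increments=[
    [[505, -285, -20], [0, 0, 0], 0],
    [[505, -285, -20], [0, 0, 0], 0],
    [[505, -285, -20], [0, 0, 0], 0],
    [[505, -285, -20], [0, 0, 0], 0],
    [[505, -285, -20], [0, 0, 0], 0],
    [[505, -285, -20], [0, 0, 0], 0],
    [[505, -285, -20], [0, 0, 0], 0],
    [[505, -285, -20], [0, 0, 0], 0],
    [[505, -285, -20], [0, 0, 0], 0],
    [[505, -285, -20], [0, 0, 0], 0],
    [[505, -285, -20], [0, 0, 0], 0],
    [[505, -285, -20], [0, 0, 0], 0],
    [[505, -285, -20], [0, 0, 0], 0],
    [[505, -285, -20], [0, 0, 0], 0],
    [[505, -285, -20], [0, 0, 0], 0],
    [[505, -285, -20], [0, 0, 0], 0],
  ],
)

```text
time: 1.7
ee_pos: [0.557, -0.1206, 0.2705]
tcp_rot: [180.0, -0.0, 15.5]
wrist_force: [0.1, -1.1, 1.0]
opening: 0.0855
grasp_force: 0.0
```

```bash
python3 - <<'E'
from h import *
o=telemetry.get_obs(); print(o["ee_pos"],o["tcp_rot"],o["q"]); im,d=camera("wrist"); save("pics/w1.png",im); np.savez("w1",im=im,d=d,p=o["ee_pos"],r=o["tcp_rot"]); print(calibration("wrist"))
E
```

```text
[ 0.55698141 -0.12058066  0.27050589] [ 1.79990531e+02 -7.15571488e-03  1.54917937e+01] [-1.22130700e+01  8.27737885e+00  1.59543916e+01  9.76662753e+01
 -5.05623434e-03  1.52295136e+02]
{'vertical_fov': 65.70646984690485, 'cx': 258.3384267084659, 'cy': 187.01144321718675, 'hand_eye': array([[-9.46575409e-04, -9.54901620e-01, -2.96920866e-01,
         7.61791365e-02],
       [ 9.99999259e-01, -1.13114816e-03,  4.49818503e-04,
        -1.36091391e-04],
       [-7.65393907e-04, -2.96920220e-01,  9.54901983e-01,
        -1.23942399e-01],
       [ 0.00000000e+00,  0.00000000e+00,  0.00000000e+00,
         1.00000000e+00]])}
```

View pics/w1.png

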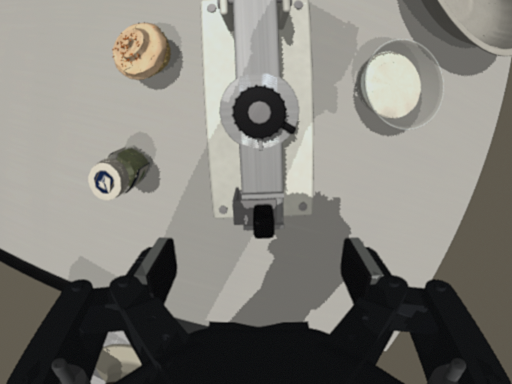

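The wrist view shows the collar at (260,111), lug tip near (294,129) at the lower right, and the knob at (263,221). The jar, cupcake and cup are well clear. Now I cast rays.

```bash
cat >> h.py <<'E'
def wray(uv,h,p,r):
    c,f=cam("wrist"); uv=np.atleast_2d(np.array(uv,float)); H=np.array(c["hand_eye"]); Rt=R.from_euler("xyz",r,degrees=True).as_matrix()
    a=uv-[c["cx"],c["cy"]]; n=np.linalg.norm(a,axis=1,keepdims=True); th=n/f
    dc=np.hstack([a/np.maximum(n,1e-9)*np.sin(th),np.cos(th)])
    o=Rt@H[:3,3]+p; D=dc@(Rt@H[:3,:3]).T
    return o+D*((h-o[2])/D[:,2:])
E
python3 - <<'E'
from h import *
z=np.load("w1.npz"); im,p,r=z["im"],z["p"],z["r"]
m=(im.max(2)<50).astype(np.uint8)
b=np.zeros_like(m); b[75:150,222:305]=1
n,l,s,ce=cv2.connectedComponentsWithStats(m*b); i=1+s[1:,4].argmax(); M=(l==i).astype(np.uint8)
ys,xs=np.nonzero(M); print(s[i],ce[i])
ho=cv2.morphologyEx(M,cv2.MORPH_CLOSE,np.ones((25,25)))
op=cv2.morphologyEx(ho,cv2.MORPH_OPEN,cv2.getStructuringElement(2,(31,31)))
co=max(cv2.findContours(op,0,1)[0],key=len); c,rad=cv2.minEnclosingCircle(co); print("ring",c,rad)
c2=cv2.moments(co); c2=(c2['m10']/c2['m00'],c2['m01']/c2['m00']); print(c2)
C=wray(c2,.128,p,r)[0]
w=wray(np.c_[xs,ys],.103,p,r); dd=np.linalg.norm(w[:,:2]-C[:2],axis=1)
L=w[dd>.031]; print("lug",len(L),L.mean(0),dd.max())
b=np.zeros_like(m); b[200:240,250:280]=1
ky,kx=np.nonzero(m*b); K=wray([[kx.mean(),(ky.min()+204)/2]],.146,p,r)
print("knobpix",kx.min(),kx.max(),ky.min(),ky.max())
# knob top/bottom: edges
print("top near edge",wray([[(kx.min()+kx.max())/2,ky.min()],[(kx.min()+kx.max())/2,ky.max()],[kx.min(),ky.max()],[kx.max(),ky.max()]],.146,p,r))
print("C",C)
# axis from lever edges: fit bright plate edges skip; axis knob->collar
K=wray([[(kx.min()+kx.max())/2,ky.max()]],.146,p,r)[0]
ax=np.degrees(np.arctan2(C[1]-K[1],C[0]-K[0])); lg=np.degrees(np.arctan2(L[:,1].mean()-C[1],L[:,0].mean()-C[0])); print(ax,lg,lg-(ax-180))
E
```

```text
[ 233   86   62   53 1765] [260.81189802 112.84815864]
ring (260.0, 113.0) 26.925922393798828
(259.6672445104837, 112.37089318144295)
lug 55 [ 0.60917009 -0.13895902  0.103     ] 0.03912499510515233
knobpix 253 274 205 237
top near edge [[ 0.54097093 -0.12978684  0.146     ]
 [ 0.51017629 -0.13850324  0.146     ]
 [ 0.50757341 -0.1290617   0.146     ]
 [ 0.51274086 -0.14796945  0.146     ]]
C [ 0.61778763 -0.10503303  0.128     ]
17.277186093634725 -104.2522894287326 58.47052447763268
```

play_rows(
  increments=[
    [[62, 1, 20], [0, 0, -59], 0],
    [[62, 1, 40], [0, 0, -59], 0],
    [[62, 1, 60], [0, 0, -59], 0],
    [[62, 1, 80], [0, 0, -59], 0],
    [[62, 1, 80], [0, 0, -59], 0],
    [[62, 1, 80], [0, 0, -59], 0],
    [[62, 1, 80], [0, 0, -59], 0],
    [[62, 1, 80], [0, 0, -59], 0],
    [[62, 1, 100], [0, 0, -59], 0],
    [[62, 1, 120], [0, 0, -59], 0],
    [[62, 1, 140], [0, 0, -59], 0],
    [[62, 1, 149], [0, 0, -59], 0],
    [[62, 1, 149], [0, 0, -59], 0.3],
    [[62, 1, 149], [0, 0, -59], 0.6],
    [[62, 1, 149], [0, 0, -59], 0.7],
    [[62, 1, 149], [0, 0, -59], 0.7],
    [[62, 1, 149], [0, 0, -59], 0.7],
    [[62, 1, 149], [0, 0, -59], 0.7],
  ],
  grip_force=30,
)

```text
time: 3.55
ee_pos: [0.6179, -0.1041, 0.1229]
tcp_rot: [179.9, -0.0, 74.5]
wrist_force: [-3.2, -0.1, 6.3]
opening: 0.0473
grasp_force: 31.2
```

```bash
python3 - <<'E'
from h import *
im,d=camera("wrist"); im2,d=camera("scene"); save("pics/g1.png",np.hstack([cv2.resize(im,(400,300)),cv2.resize(im2[180:330,220:420],(400,300))]))
E
```

```text
(no output)
```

View pics/g1.png

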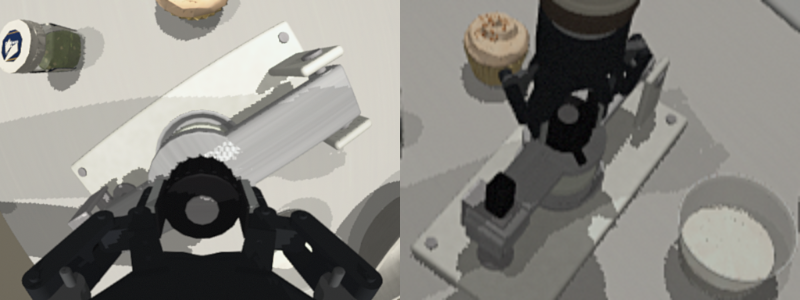

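Collar held, with the lug clear of the fingers. Now turn it clockwise by 58.5°, easing up slightly.

play_rows(
  increments=[
    [[0, 0, -1.5], [0, 0, 4], 0.7],
    [[0, 0, -1.5], [0, 0, 9], 0.7],
    [[0, 0, -1.5], [0, 0, 15], 0.7],
    [[0, 0, -1.5], [0, 0, 21], 0.7],
    [[0, 0, -1.5], [0, 0, 27], 0.7],
    [[0, 0, -1.5], [0, 0, 33], 0.7],
    [[0, 0, -1.5], [0, 0, 39], 0.7],
    [[0, 0, -1.5], [0, 0, 45], 0.7],
    [[0, 0, -1.5], [0, 0, 51], 0.7],
    [[0, 0, -1.5], [0, 0, 55], 0.7],
    [[0, 0, -1.5], [0, 0, 58.5], 0.7],
    [[0, 0, -1.5], [0, 0, 58.5], 0.7],
    [[0, 0, -1.5], [0, 0, 58.5], 0.7],
  ],
)

```text
time: 4.95
ee_pos: [0.6179, -0.1042, 0.123]
tcp_rot: [180.0, -0.0, 16.2]
wrist_force: [1.6, -1.1, -2.4]
opening: 0.0468
grasp_force: 32.4
```

```bash
python3 - <<'E'
from h import *
o=telemetry.get_obs();print(o["ee_pos"],o["tcp_rot"],o["wrist_force"],o["torque"])
im,d=camera("wrist"); im2,d=camera("scene"); save("pics/g2.png",np.hstack([cv2.resize(im,(400,300)),cv2.resize(im2[180:330,220:420],(400,300))]))
E
```

```text
[ 0.61790137 -0.10421238  0.12300291] [ 1.79966580e+02 -3.23583365e-02  1.61580496e+01] [ 1.58695023 -1.13380681 -2.40924841] [-0.32000106 -0.23549568 -0.06979355]
```

View pics/g2.png

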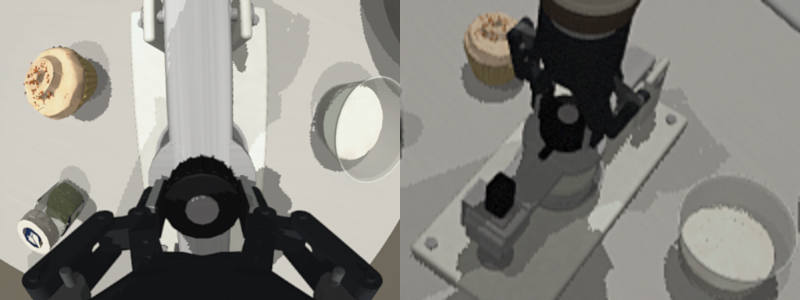

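The collar has turned and the lug points along the lever to the front. I release, back up and verify.

play_rows(
  increments=[
    [[0, 0, 0], [0, 0, 0], 0.4],
    [[0, 0, 0], [0, 0, 0], 0],
    [[0, 0, 0], [0, 0, 0], 0],
    [[0, 0, 0], [0, 0, 0], 0],
    [[0, 0, -20], [0, 0, 0], 0],
    [[0, 0, -60], [0, 0, 0], 0],
    [[-20, 0, -100], [0, 0, 0], 0],
    [[-50, 0, -140], [0, 0, 0], 0],
    [[-60, 0, -148], [0, 0, 0], 0],
    [[-60, 0, -148], [0, 0, 0], 0],
    [[-60, 0, -148], [0, 0, 0], 0],
  ],
)

```text
time: 6.15
ee_pos: [0.5602, -0.1206, 0.2698]
tcp_rot: [-180.0, 0.0, 16.1]
wrist_force: [0.1, 0.4, -0.8]
opening: 0.085
grasp_force: 0.0
```

```bash
python3 - <<'E'
from h import *
o=telemetry.get_obs(); p,r=o["ee_pos"],o["tcp_rot"]; print(p,r)
im,d=camera("wrist"); np.savez("w2",im=im,d=d,p=p,r=r)
save("pics/w2.png",cv2.resize(im[60:260,160:360],(600,600),interpolation=2))
m=(im.max(2)<50).astype(np.uint8)
b=np.zeros_like(m); b[75:165,215:305]=1
n,l,s,ce=cv2.connectedComponentsWithStats(m*b); i=1+s[1:,4].argmax(); M=(l==i).astype(np.uint8)
ys,xs=np.nonzero(M)
ho=cv2.morphologyEx(M,cv2.MORPH_CLOSE,np.ones((25,25)))
op=cv2.morphologyEx(ho,cv2.MORPH_OPEN,cv2.getStructuringElement(2,(31,31)))
co=max(cv2.findContours(op,0,1)[0],key=len); q=cv2.moments(co)
C=wray((q['m10']/q['m00'],q['m01']/q['m00']),.128,p,r)[0]
w=wray(np.c_[xs,ys],.103,p,r); dd=np.linalg.norm(w[:,:2]-C[:2],axis=1); L=w[dd>.031]; Lm=L.mean(0)
b=np.zeros_like(m); b[195:250,245:285]=1
ky,kx=np.nonzero(m*b); print(kx.min(),kx.max(),ky.min(),ky.max())
K=wray([[kx.min(),ky.max()-4],[kx.max(),ky.max()-4],[(kx.min()+kx.max())/2,ky.max()]],.146,p,r); print(K)
# plate edges using depth at plate height
v,u=np.mgrid[0:384,0:512]; pl=(im.min(2)>150)&(v<215)&(u>195)&(u<325)
W=wray(np.c_[u[pl],v[pl]],.014,p,r); 
ax=np.degrees(np.arctan2(*(C-K[2])[[1,0]])); lg=np.degrees(np.arctan2(*(Lm-C)[[1,0]]))
print(C,len(L),Lm,dd.max(),ax,lg,lg+180-ax)
E
```

```text
[ 0.56017339 -0.12056743  0.26979389] [-1.79977631e+02  2.25909829e-02  1.60625541e+01]
252 272 208 240
[[ 0.5118573  -0.12823776  0.146     ]
 [ 0.51695185 -0.14610966  0.146     ]
 [ 0.51038355 -0.13834465  0.146     ]]
[ 0.61805296 -0.10449831  0.128     ] 52 [ 0.5843882  -0.11514322  0.103     ] 0.0391047234454081 17.450763509870757 -162.45288023327439 0.09635625685485749
```

View pics/w2.png

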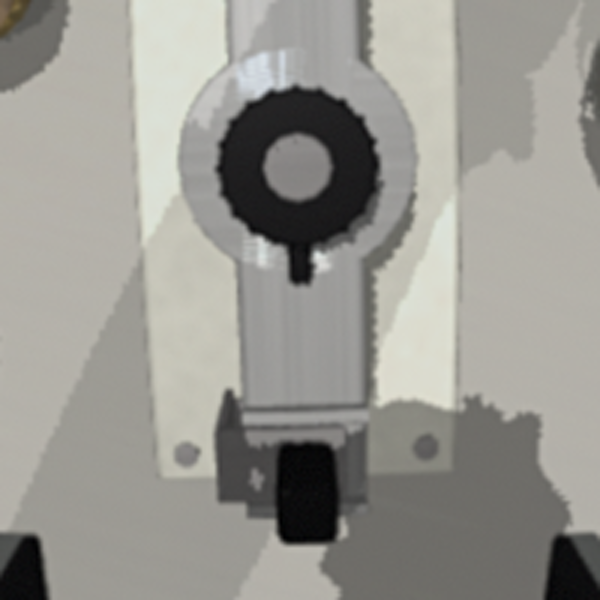

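The collar is on its mark (about 0°). Now I grasp the knob.

play_rows(
  increments=[
    [[-44, 3, 30], [0, 0, -1.3], 0],
    [[-44, 3, 70], [0, 0, -1.3], 0],
    [[-44, 3, 110], [0, 0, -1.3], 0],
    [[-44, 3, 130], [0, 0, -1.3], 0],
    [[-44, 3, 139], [0, 0, -1.3], 0],
    [[-44, 3, 139], [0, 0, -1.3], 0.4],
    [[-44, 3, 139], [0, 0, -1.3], 0.6],
    [[-44, 3, 139], [0, 0, -1.3], 0.8],
    [[-44, 3, 139], [0, 0, -1.3], 0.9],
    [[-44, 3, 139], [0, 0, -1.3], 1],
    [[-44, 3, 139], [0, 0, -1.3], 1],
    [[-44, 3, 139], [0, 0, -1.3], 1],
    [[-44, 3, 139], [0, 0, -1.3], 1],
  ],
  grip_force=60,
)

```text
time: 7.5
ee_pos: [0.519, -0.1359, 0.1329]
tcp_rot: [179.9, -0.1, 17.4]
wrist_force: [0.2, -0.2, 5.8]
opening: 0.0197
grasp_force: 58.9
```

```bash
python3 - <<'E'
from h import *
o=telemetry.get_obs();print(o["ee_pos"],o["tcp_rot"],o["wrist_force"],o["opening"],o["grasp_force"])
im,d=camera("wrist"); im2,d=camera("scene"); save("pics/g3.png",np.hstack([cv2.resize(im,(400,300)),cv2.resize(im2[180:330,220:420],(400,300))]))
E
```

```text
[ 0.51900804 -0.13587747  0.13285676] [ 1.79936519e+02 -9.44182646e-02  1.73735820e+01] [ 0.2313133 -0.1674721  5.827594 ] 0.01966099582736463 58.85897755622864
```

View pics/g3.png

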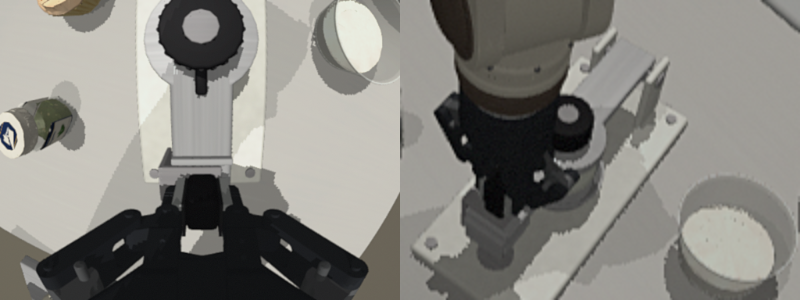

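The knob is held at 19.7 mm opening. Now pull left.

play_rows(
  increments=[
    [[0, -2, -1], [0, 0, 0], 1],
    [[0, -4, -1], [0, 0, 0], 1],
    [[0, -6, -1], [0, 0, 0], 1],
    [[0, -8, -1], [0, 0, 0], 1],
    [[0, -10, -1], [0, 0, 0], 1],
    [[0, -12, -1], [0, 0, 0], 1],
    [[0, -13, -1], [0, 0, 0], 1],
    [[0, -13, -1], [0, 0, 0], 1],
    [[0, -13, -1], [0, 0, 0], 1],
  ],
)

```text
time: 8.5
ee_pos: [0.5154, -0.1247, 0.133]
tcp_rot: [179.8, -0.0, 17.3]
wrist_force: [4.7, -9.7, -1.9]
opening: 0.019
grasp_force: 58.9
```

The latch is pulled 11.7 mm at 11 N, which matches the spring, so it is clear. Now lift along the arc.

play_rows(
  increments=[
    [[1.3, 0, -5.6], [0, -1.4, 0], 1],
    [[2.7, 0, -11], [0, -2.9, 0], 1],
    [[4.3, 0, -17], [0, -4.3, 0], 1],
    [[6, 0, -22], [0, -5.7, 0], 1],
    [[8, 0, -28], [0, -7.2, 0], 1],
    [[9.7, 0, -33], [0, -8.6, 0], 1],
    [[12, 0, -38.5], [0, -10, 0], 1],
    [[14, 0, -44], [0, -11.5, 0], 1],
    [[14, 0, -44], [0, -11.5, 0], 1],
  ],
)

```text
time: 9.4
ee_pos: [0.5289, -0.1205, 0.1766]
tcp_rot: [179.8, 11.6, 17.3]
wrist_force: [2.6, -10.9, -4.9]
opening: 0.0192
grasp_force: 59.1
```

The lever is following, with force as expected. Continue; in the rotated tool frame the same arc table applies.

play_rows(
  increments=[
    [[1.3, 0, -5.6], [0, -1.4, 0], 1],
    [[2.7, 0, -11], [0, -2.9, 0], 1],
    [[4.3, 0, -17], [0, -4.3, 0], 1],
    [[6, 0, -22], [0, -5.7, 0], 1],
    [[8, 0, -28], [0, -7.2, 0], 1],
    [[9.7, 0, -33], [0, -8.6, 0], 1],
    [[12, 0, -38.5], [0, -10, 0], 1],
    [[14, 0, -44], [0, -11.5, 0], 1],
    [[16.5, 0, -49], [0, -12.9, 0], 1],
    [[19, 0, -54], [0, -14.3, 0], 1],
    [[21.5, 0, -59], [0, -15.8, 0], 1],
    [[24, 0, -64], [0, -17.2, 0], 1],
    [[24, 0, -64], [0, -17.2, 0], 1],
    [[24, 0, -64], [0, -17.2, 0], 1],
    [[24, 0, -64], [0, -17.2, 0], 1],
    [[24, 0, -64], [0, -17.2, 0], 1],
    [[24, 0, -64], [0, -17.2, 0], 1],
  ],
)

```text
time: 11.1
ee_pos: [0.5632, -0.1099, 0.2339]
tcp_rot: [179.8, 28.7, 17.3]
wrist_force: [3.2, -9.8, -4.6]
opening: 0.0195
grasp_force: 59.2
```

```bash
python3 - <<'E'
from h import *
o=telemetry.get_obs();print(o["ee_pos"],o["tcp_rot"],o["wrist_force"],o["opening"],o["grasp_force"],o["qd"])
im,d=camera("wrist"); im2,d=camera("scene"); save("pics/g4.png",np.hstack([cv2.resize(im,(400,300)),cv2.resize(im2[150:330,200:440],(400,300))]))
E
```

```text
[ 0.56322294 -0.10987239  0.23394204] [179.80211574  28.71325145  17.29300791] [ 3.18691334 -9.79993919 -4.55876459] 0.019459008962079385 59.22352373600006 [-0.03680615  0.03734713 -0.0713648  -0.02391684  0.05217234 -0.02877744]
```

View pics/g4.png

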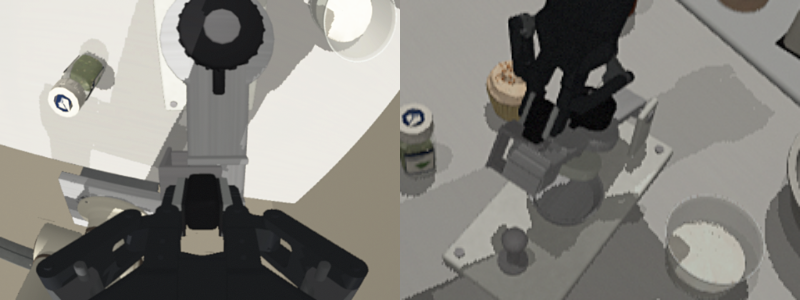

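The lever is up by about 0.5 rad and held at rest, the collar lug is still in line with the lever, and the other items have not moved. I hand it in.

```bash
python3 -c "
from workcell import workorder
print(workorder.job_done())"
```

```text
the job is handed in; nothing more can be done
None
```

I turned the collar to its locked mark, pulled the latch clear and raised the lever to about 0.5 rad, and it is held there motionless with the jar, cupcake and cup in place; the job is handed in, but no verdict came back.

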